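Free the marking slide and push it to the orange stop

TASK

Set the marking slide on the tube jig: with the fingertips press the black rubber pad in the slide's middle right down to free its friction hold, and, keeping it pressed, push the slide along the rail until it is fully home against the orange stop (not the plain grey one). Then let the pad spring back up, leaving the slide at the stop. Never force the slide along while its hold is not freed, grip or lift nothing, and leave the tube and the other things where they are.

Things in the scene. Friction and masses are not known exactly. Their poses are not given: they have to be found in the camera images.
- jig: Dark steel base plate 260 x 520 x 12 mm fixed to the table; origin at the centre of its underside, y along its length. A straight rail 44 mm wide and 500 mm long runs along its y axis (rail centre line at x = -10 mm in the plate's frame, flat top 45 mm above the table, black scale marks). Two blue V-blocks, at x = +90 mm and y = +-110 mm, carry the tube.
- slide (a joint): Position in m of the blue slide along the rail, 0 in the rail's middle, growing along the jig's +y. When the pad is up, a spring-loaded friction shoe holds the slide (it takes over 20 N along the rail to slip, which is forcing it); when the pad is pressed by 2.5 mm or more the slide runs with about 1 N of drag plus 6 N per m/s. It does not move by itself.
- slide_mid (a point): Middle of the slide's underside, on the rail's top; its y axis runs along the rail, z up. The slide is a blue saddle 70 mm across the rail and 96 mm along it. It has an end block at each end (70 mm across, 12 mm thick, inner faces 72 mm apart, top 37 mm above this point) and a side cheek on each side (top 25 mm above this point); the pad lies between them. A thin steel pointer, 7 mm thick and 20 mm above this point, reaches 100 mm out over the tube on the jig's +x side.
- pad (a joint): Travel in m of the pad: 0 up, grows as it is pressed straight down, 0.005 fully down on a rigid stop. A spring brings it back: the push needed rises to about 8 N at 2 mm, where the hold is freed, and 10 to 11 N fully down.
- pad_top (a point): Centre of the flat top of the black rubber pad (42 mm across the rail, 68 mm along it, grey ribs and a yellow middle line), 33 mm above slide_mid and 78 mm above the table when up, 8 mm prouder than the side cheeks and 4 mm lower than the end blocks. A fingertip pressing on it drags the slide along by friction, or may push an end block.
- stop_orange: The marked stop: orange block with a white band, 50 mm across the rail, 24 mm along it, 45 mm tall, clamped on the rail's top on one or other side of the slide; origin at the centre of its underside, y axis along the rail. The slide touches it when slide_mid is 60 mm from this origin along the rail.
- stop_grey: The other stop, same shape and size, plain grey, at the other side of the slide. Not to be used. Origin as for the orange one.
- tube: Loose steel tube, 40 mm across, 300 mm long, two copper-coloured bands; lies in the V-blocks parallel to the rail, 100 mm from it, top 58 mm above the table. Origin at its centre. Leave alone.
- flange: Loose steel ring, 56 mm across, 10 mm thick, lying on the plate on the robot's side of the rail; origin at the centre of its underside. Leave alone.
- square: Loose red setting block, 45 x 70 x 15 mm, lying on the plate on the robot's side of the rail; origin at the centre of its underside. Leave alone.
- hammer: Hammer lying on the table well to the robot's left of the jig; origin under its middle. Leave alone.
- wrench: Wrench lying on the table well to the robot's right of the jig; origin under its middle. Leave alone.
- can: Can with a green label, 66 mm across, 160 mm tall, standing well to the robot's right; origin at the centre of its underside. Leave alone.
- mug: Blue mug, 80 mm across, 90 mm tall, standing well to the robot's left; origin at the centre of its underside. Leave alone.

How it is judged (in metres and radians):
On the way, in this order (a step that is already met when the one before it is completed fails the run):
1. the pad is pressed down by a finger while the slide still stands where it was (value of joint pad above 0.0025 m and contact force between the fingers and slide above 2 N and distance of slide_mid from where it was at the start of the episode below 0.008 m), for 0.05 s.
2. with the pad kept pressed, the slide reaches the orange stop (horizontal distance between slide_mid and stop_orange below 0.063 m and value of joint pad above 0.001 m), for 0.05 s.
At the end, for the whole second after the job is handed in: The slide stands against the orange stop (gap under 3 mm), at rest, its pad sprung back up (within 1 mm); tube, ring, block, tools, can and mug are within 20 mm of where they were (horizontal distance between slide_mid and stop_orange below 0.063 m and value of joint pad below 0.001 m and velocity of joint slide between -0.005 and 0.005 m/s and distance of each of tube, flange, square, hammer, wrench, can, mug from where it was at the start of the episode below 0.02 m); the robot touches nothing.
It fails at once if the slide is forced along while the pad is up and its hold is not freed (moving faster than 15 mm/s, or faster than 5 mm/s under a push of over 12 N) (value of joint pad below 0.0003 m and (velocity of joint slide above 0.015 m/s or velocity of joint slide below -0.015 m/s or ((velocity of joint slide above 0.005 m/s or velocity of joint slide below -0.005 m/s) and contact force between the fingers and slide above 12 N))).
It fails at once if the tube, the ring, the block, a tool, the can or the mug is lifted or moved by more than 20 mm (distance of any of tube, flange, square, hammer, wrench, can, mug from where it was at the start of the episode above 0.02 m).
It also fails if it takes over 38 s, if anything falls off the work surface, if the arm or the gripper's body presses on something with over 40 N, if the wrist force passes 120 N, or if a joint passes its speed limit or range.

ROBOT

A 6-joint arm with a two-finger parallel gripper is mounted at the origin on the work surface. World frame = base frame: x ahead of the robot, y to its left, z up, the work surface at z = 0. Lengths are in mm, angles in degrees, forces in N, time in s.
With the tool pointing down it reaches from about 250 to 725 mm from the base axis. Payload 9.7 kg.
Tool frame: the origin (TCP) lies between the finger pads; the fingertips stand r.tip_reach ahead of it and the grasp point (between the pads) lies 11 mm behind it (r.tip_reach is the distance from the TCP to the fingertips, in mm); z points along the fingers, y is the direction in which the jaws open and shut (so a half turn about z gives the same grasp; the last joint's range is limited). The gripper opens to 85 mm and grips with 20 to 120 N. Pads are 22 mm wide; open, the fingers measure 114 mm over their backs; the gripper's body (76 mm by 85 mm) begins 54 mm behind the grasp point. The pads swing forward as they close: fully open they stand 13 mm farther back than shut.
Start: joints at [-64.63, 4.979, 10.078, 95.1, 0, 90], TCP at [235.656, -496.954, 239.284] pointing down, gripper open.
Joint ranges: [-179.16, 179.16], [-48.56, 103.87], [-65.8, 70.77], [-126.05, 130.52], [-82.76, 87.17], [-180, 180]. Speed limits (degrees/s): [127.2, 127.2, 147.25, 180, 180, 180].

INTERFACE

Orientations are given as a 3x3 rotation matrix whose columns are the frame's x, y, z axes.
In Python, from rig import r, viewer gives the robot as it stands. Calls block until the motion is done:
- r.movep(position, orientation): joint-space move of the TCP to a pose.
- r.movel(position, vel=150, attitude=None, stop_force=None): straight line of the TCP; attitude=None keeps the orientation; vel is the mean speed in mm/s. With stop_force (N) it stops when the force on the tool has changed by that much, and returns True; else False.
- r.move_joints(angles): joint-space move.
- r.release() and r.close(): open the fingers fully, or close them until they stop; the grip force is fixed at half the most.
- r.wait(seconds).
- r.solve_ik(position, orientation): joint angles nearest the present ones, or None.
- viewer.camera(name): name is "side" or "top"; returns a dict with "pixels" (384x512x3 uint8, red, green, blue), "depth" (384x512 float32, mm along the optical axis (not along the pixel's ray), 0 where there is no reading), "camera_matrix" (3x3 intrinsics, pixels), "D" ([k1, k2, p1, p2, k3] as OpenCV has them; the pictures are not rectified), "view" (4x4, takes a point from world to camera coordinates). Camera axes: x right, y up, looking along -z (the intrinsics and any distortion apply to the point x, -y, -z); pixel columns grow to the right and rows downward; lengths in mm; the calibration is good to about 2 mm. A picture is of the moment at which its call begins.
A pose or a line that the arm cannot do raises r.PlanningError and nothing moves.
- r.close_job(): hands the job in, once; it reports no verdict.
Readings, each from a call of its own:
- r.current_time(): time.
- r.current_joint_pos(): joint angles.
- r.current_joint_velocities(): joint speeds.
- r.current_tau(): joint torques, N m.
- r.current_eef_pos(): TCP position.
- r.current_eef_rot(): TCP orientation.
- r.current_force(): force on the tool from outside, world axes, zero at the start.
- r.current_moment(): the same for the moment, N m.
- r.current_finger_gap(): opening from 0.0 (shut) to 1.0 (fully open).
Only numpy, scipy, OpenCV 4.12 (cv2) and the standard library are available. Lean on these libraries where they do the work, as an engineer would, in place of code of your own. Each camera call takes 0.05 s, during which the arm holds its last target.

## Working session

There is one attempt and no reset: what is moved stays moved. The work goes in short steps, each a Python script; the robot and the scene stay as the last script left them, time stands still between calls to the robot, and variables do not carry over. Pictures are saved under pics/ and viewed, and the job is handed in when it is done.

```bash
mkdir -p pics; ls
python3 - <<'E'
from rig import r, viewer
import cv2, numpy as np
for n in("side","top"):
    c=viewer.camera(n); cv2.imwrite(f"pics/{n}0.png",c["pixels"][:,:,::-1]); np.savez(f"{n}0.npz",**c)
    print(n,c["camera_matrix"].tolist(),c["D"],np.round(c["view"],3).tolist())
print(r.tip_reach,r.current_time(),r.current_force(),r.current_finger_gap(),r.current_eef_rot())
E
```

```text
pics
side [[423.2075041450836, 0.0, 253.72220234504329], [0.0, 423.2075041450836, 187.1487996512491], [0.0, 0.0, 1.0]] [-0.01679712  0.          0.          0.          0.        ] [[-0.823, -0.568, 0.005, 421.761], [0.44, -0.632, 0.638, -259.584], [-0.359, 0.527, 0.77, -1325.323], [0.0, 0.0, 0.0, 1.0]]
top [[452.31108306127965, 0.0, 258.1110081935925], [0.0, 452.31108306127965, 188.60676160262105], [0.0, 0.0, 1.0]] [-0.0260962  0.         0.         0.         0.       ] [[-0.013, -1.0, -0.005, 19.108], [0.996, -0.014, 0.087, -523.231], [-0.087, -0.004, 0.996, -1320.682], [0.0, 0.0, 0.0, 1.0]]
8.0 0.1 [-0.21059478 -0.17051333  0.13007256] 1.001752319222456 [[ 9.03559128e-01  4.28463040e-01 -5.70566875e-04]
 [ 4.28463418e-01 -9.03558449e-01  1.10866405e-03]
 [-4.05189537e-05 -1.24621055e-03 -9.99999223e-01]]
```

View pics/top0.png

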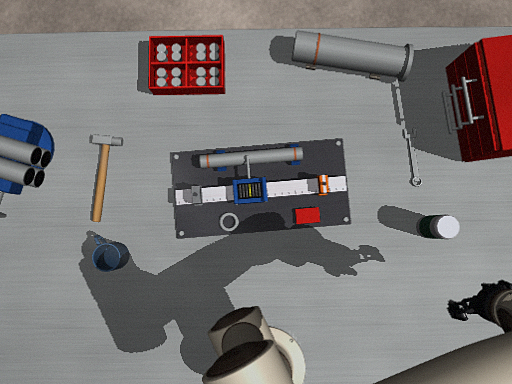

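View pics/side0.png

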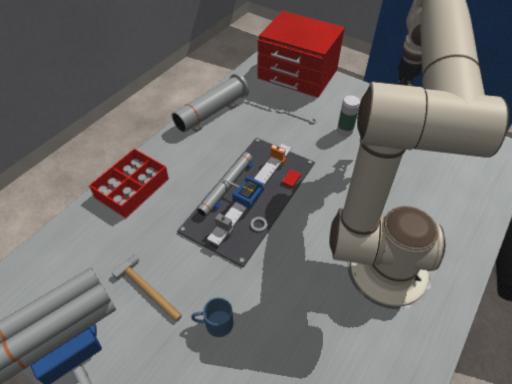

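The top view shows the slide at about (250,190), the orange stop at about (323,185), which is the robot's right (-y), and the grey stop at about (195,193). I'll localise these next.

```bash
cat > h.py <<'E'
import numpy as np, cv2
def ray(c,uv):
    p=cv2.undistortPoints(np.array([[uv]],float),c["camera_matrix"],c["D"])[0,0]
    d=np.array([p[0],-p[1],-1.0]); V=c["view"]; R=V[:3,:3]; t=V[:3,3]
    return -R.T@t, R.T@d
def at_z(c,uv,z):
    o,d=ray(c,uv); return o+d*(z-o[2])/d[2]
def cloud(c):
    h,w=c["depth"].shape; u,v=np.meshgrid(np.arange(w),np.arange(h))
    p=cv2.undistortPoints(np.stack([u,v],-1).reshape(-1,1,2).astype(float),c["camera_matrix"],c["D"])[:,0]
    z=c["depth"].reshape(-1).astype(float)
    P=np.c_[p[:,0]*z,-p[:,1]*z,-z]; V=c["view"]
    return ((P-V[:3,3])@V[:3,:3]).reshape(h,w,3)
def proj(c,P):
    V=c["view"]; q=V[:3,:3]@np.asarray(P,float)+V[:3,3]
    q=np.array([q[0],-q[1],-q[2]])
    return cv2.projectPoints(q.reshape(1,3),np.zeros(3),np.zeros(3),c["camera_matrix"],c["D"])[0].ravel()
E
python3 - <<'E'
from h import *
for n,b in(("top",(160,130,360,245)),("side",(170,125,325,265))):
    c=np.load(n+"0.npz"); x0,y0,x1,y1=b
    im=c["pixels"][y0:y1,x0:x1,::-1]; s=4
    cv2.imwrite(f"pics/{n}_z.png",cv2.resize(im,None,fx=s,fy=s,interpolation=cv2.INTER_CUBIC))
    hsv=cv2.cvtColor(c["pixels"],cv2.COLOR_RGB2HSV).astype(int); C=cloud(c)
    box=np.zeros(hsv.shape[:2],bool); box[y0:y1,x0:x1]=1
    for nm,m in(("orange",(hsv[...,0]>8)&(hsv[...,0]<20)&(hsv[...,1]>190)),("red",((hsv[...,0]<5)|(hsv[...,0]>175))&(hsv[...,1]>180)),("blue",(hsv[...,0]>100)&(hsv[...,0]<125)&(hsv[...,1]>150)),("yellow",(hsv[...,0]>21)&(hsv[...,0]<35)&(hsv[...,1]>120)),("white",(hsv[...,1]<30)&(hsv[...,2]>190))):
        m=m&box; P=C[m]
        if len(P): print(n,nm,len(P),np.argwhere(m).mean(0)[::-1].round(1),np.median(P,0).round(1),P.min(0).round(),P.max(0).round())
    # height-based
    H=C[...,2]; 
    for lo,hi in((60,75),(75,85),(85,100)):
        m=box&(H>lo)&(H<hi); print(n,lo,hi,m.sum(),C[m].mean(0).round(1) if m.any() else '')
E
```

```text
top orange 109 [313.1 182.4] [ 529.4 -165.9   86.7] [ 493. -186.   24.] [639. 160.  99.]
top red 374 [306.6 214. ] [ 443.2 -131.3   26.6] [ 406. -167.    9.] [ 549.   61. 1361.]
top blue 591 [252.  183.3] [534.4  35.3  70.7] [ 406. -212.    6.] [ 656.  138. 1361.]
top yellow 45 [249.6 189.6] [515.   35.2  77.4] [406.   6.  13.] [ 559.   67. 1361.]
top white 1236 [269.3 189.1] [519.5 -54.8  45.1] [ 406. -243.   36.] [ 556.  253. 1361.]
top 60 75 457 [543.3  34.4  67.8]
top 75 85 546 [515.7  33.4  79.7]
top 85 100 307 [516.4   7.6  90.2]
side orange 83 [277.  153.9] [ 523.8 -164.    72.7] [ 499. -179.   38.] [ 548. -158.   94.]
side red 179 [290.8 177.9] [ 439.2 -131.1   26.2] [ -15. -168.   17.] [ 462.  774. 1184.]
side blue 308 [245.9 192.5] [507.1  52.8  69.6] [ -15. -111.   20.] [ 602.  774. 1184.]
side yellow 16 [248.3 188.6] [512.7  32.7  77.1] [497.  29.  75.] [529.  39.  81.]
side white 371 [249.6 192. ] [516.2 -52.4  44.1] [ -15. -246.   35.] [ 616.  774. 1184.]
side 60 75 386 [527.1  34.5  68. ]
side 75 85 360 [511.7  37.6  79.2]
side 85 100 179 [512.3  39.4  89.4]
```

```bash
ls -la pics
```

```text
total 1368
drwxr-xr-x 2 agent agent   4096 Dec  7 15:15 .
drwxr-xr-x 3 agent agent   4096 Dec  7 15:15 ..
-rw-r--r-- 1 agent agent 272657 Dec  7 15:14 side0.png
-rw-r--r-- 1 agent agent 311339 Dec  7 15:15 side_z.png
-rw-r--r-- 1 agent agent 354078 Dec  7 15:14 top0.png
-rw-r--r-- 1 agent agent 444837 Dec  7 15:15 top_z.png
```

View pics/top_z.png

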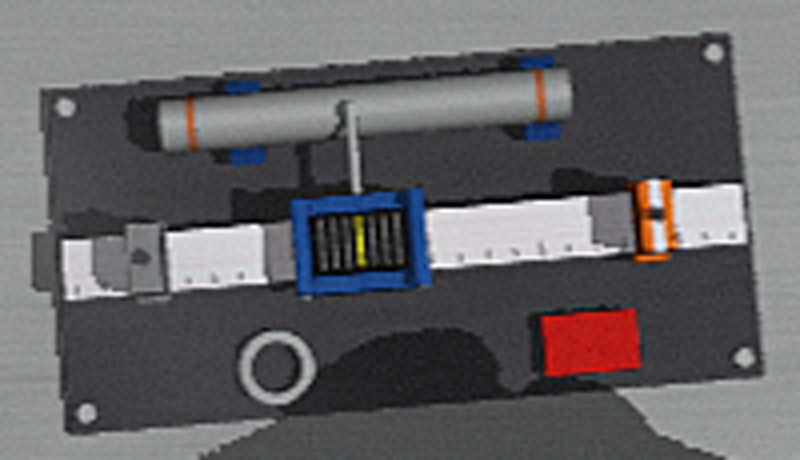

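View pics/side_z.png

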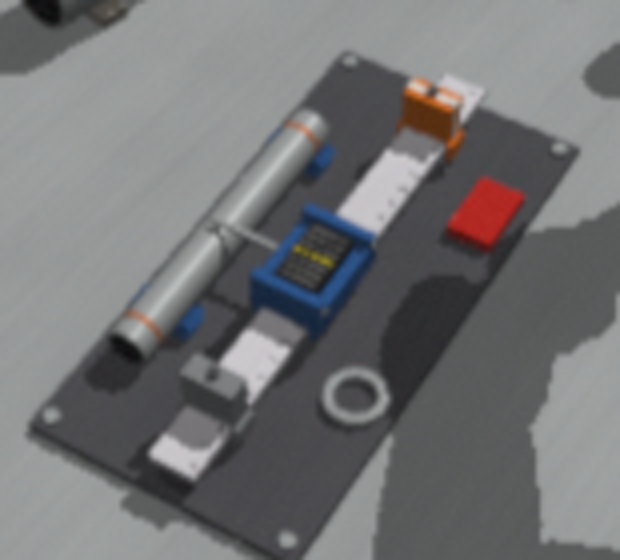

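Run:
```python
from h import *
t=np.load("top0.npz"); s=np.load("side0.npz")
Z=lambda c,o,p,z: at_z(c,(o[0]+(p[0]+.5)/4-.5,o[1]+(p[1]+.5)/4-.5),z).round(1)
T=lambda p,z:Z(t,(160,130),p,z); S=lambda p,z:Z(s,(170,125),p,z)
sc=[T(p,12) for p in((65,107),(713,52),(87,413),(745,357))]; print(sc, [np.degrees(np.arctan2(*(b-a)[:2])) for a,b in((sc[0],sc[1]),(sc[2],sc[3]))])
sc2=[S(p,12) for p in((51,415),(349,61),(287,539),(560,149))]; print(sc2, [np.degrees(np.arctan2(*(b-a)[:2])) for a,b in((sc2[0],sc2[1]),(sc2[2],sc2[3]))])
print("padline",T((361,242),78),S((313,256),78))
print("slide corners",[T(p,82) for p in((292,200),(418,190),(301,294),(429,284))])
print("orange top",[T(p,90) for p in((637,182),(668,180),(641,262),(670,258))])
C=cloud(t);m=(C[...,2]>87)&(C[...,2]<95); 
P=C[m]; 
for lo,hi in((-190,-130),(130,200)):
    q=P[(P[:,1]>lo)&(P[:,1]<hi)&(P[:,0]>470)&(P[:,0]<560)];print(len(q),q.mean(0),q.min(0),q.max(0))
C=cloud(s);m=(C[...,2]>87)&(C[...,2]<95); P=C[m]
for lo,hi in((-190,-130),(130,200)):
    q=P[(P[:,1]>lo)&(P[:,1]<hi)&(P[:,0]>470)&(P[:,0]<560)];print(len(q),q.mean(0),q.min(0),q.max(0))
```

```text
[array([625.5, 259.1,  12. ]), array([ 660.6, -230.8,   12. ]), array([395.3, 242.1,  12. ]), array([ 430.3, -248. ,   12. ])] [np.float64(175.9019162330786), np.float64(175.91521402710575)]
[array([625.6, 254.1,  12. ]), array([ 660. , -235.4,   12. ]), array([396. , 237.4,  12. ]), array([ 428.9, -251.4,   12. ])] [np.float64(175.98010271644588), np.float64(176.14936117608926)]
padline [514.6  35.3  78. ] [513.8  33.8  78. ]
slide corners [array([544.9,  84. ,  82. ]), array([550.8,  -5.8,  82. ]), array([477.9,  78.1,  82. ]), array([483.7, -12.6,  82. ])]
orange top [array([ 553.5, -160.6,   90. ]), array([ 554.6, -182.6,   90. ]), array([ 496.7, -162. ,   90. ]), array([ 499.3, -182.5,   90. ])]
121 [ 528.92139625 -174.38238461   90.38582799] [ 505.25399134 -188.05282659   87.19351795] [ 554.00805494 -163.16051776   94.96051646]
112 [503.65674933 187.88724159  90.56804125] [479.12099314 175.75885932  87.08355642] [527.45170748 198.96494218  94.90027518]
64 [ 527.27042631 -173.02417581   90.0985982 ] [ 500.97914946 -186.39048933   87.05970125] [ 554.56571176 -157.93375784   94.29799434]
79 [501.53675484 188.30195881  89.52103928] [477.70752869 175.42600723  87.04419898] [526.85765319 199.36648595  94.88233462]
```

```bash
cat >> h.py <<'E'
U=np.array([-0.0705,0.99751,0.])          # jig +y
PAD=np.array([514.6,34.6,78.])
HOME=np.array([528.1,-173.7,0])
R=np.column_stack([[U[1],-U[0],0],-U,[0,0,-1.]])
E
python3 - <<'E'
from h import *
from rig import r,viewer
r.close(); r.movep([*PAD[:2],240],R); print(r.current_time(),r.current_finger_gap(),r.current_eef_pos())
r.movel([*PAD[:2],110],vel=100); r.wait(0.3)
print(r.current_time(),r.current_eef_pos(),r.current_force())
for n in("top","side"):
    c=viewer.camera(n); im=c["pixels"][:,:,::-1]; x0,y0,x1,y1=(160,110,360,245) if n=="top" else (170,100,325,240)
    cv2.imwrite(f"pics/{n}1.png",cv2.resize(im[y0:y1,x0:x1],None,fx=4,fy=4,interpolation=cv2.INTER_CUBIC))
E
```

```text
3.0167 0.0026754961308694644 [514.67001823  33.97351349 240.00218802]
4.7667 [514.70644723  34.59505568 110.1867176 ] [-0.08616321 -0.05142834 -0.37081989]
```

View pics/side1.png

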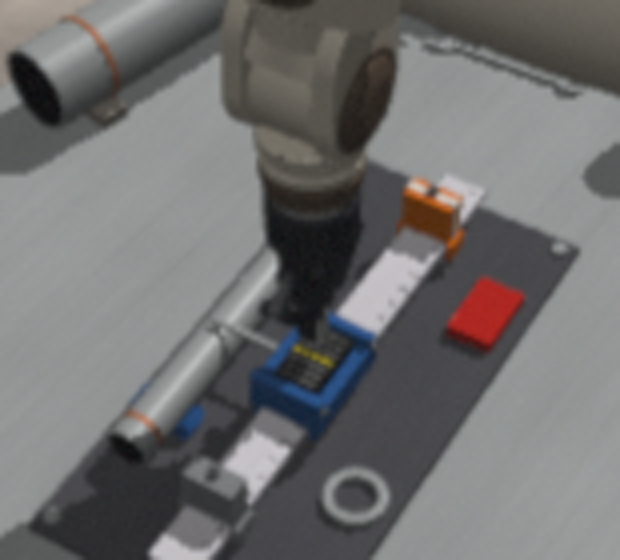

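View pics/top1.png

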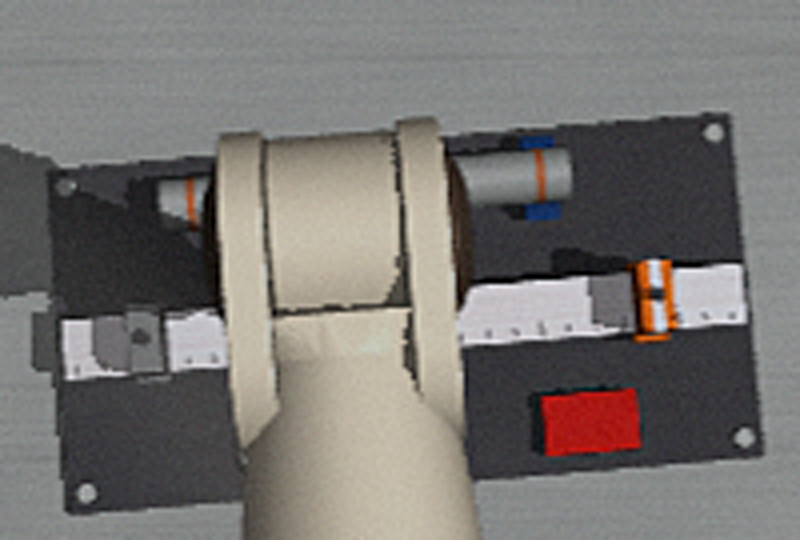

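The closed fingertips, at about (310,330) in the side crop, hang over the pad between the end blocks, and the path to the orange stop is clear. I'll descend slowly, watching the force.

Run:
```python
from h import *
from rig import r,viewer
r.movel([*PAD[:2],91],vel=60,stop_force=3)
hit=r.movel([*PAD[:2],80],vel=8,stop_force=3)
print(hit,r.current_time(),r.current_eef_pos(),r.current_force())
z=r.current_eef_pos()[2]
if hit:
  for d in (1,2,3):
    r.movel([*PAD[:2],z-d],vel=10); r.wait(.05)
    print(d,r.current_time(),r.current_eef_pos().round(2),r.current_force().round(2))
```

```text
True 6.1583 [514.59378336  34.58108507  84.88473148] [-0.24093263 -0.31446579  4.51045935]
1 6.4583 [514.65  34.6   84.34] [-1.34 -0.34  6.32]
2 6.7583 [514.65  34.6   83.57] [-3.   -0.11  7.99]
3 7.0583 [514.67  34.6   82.66] [-3.63 -0.56  8.82]
```

Run:
```python
from h import *
from rig import r,viewer
z=81.9
while z>77 and r.current_force()[2]<14:
    z-=.5; r.movel([*PAD[:2],z],vel=10); r.wait(.05)
    print(round(z,2),r.current_time(),r.current_eef_pos().round(2),r.current_force().round(2))
```

```text
81.4 7.3583 [514.69  34.59  82.24] [-3.29 -0.52  9.04]
80.9 7.6583 [514.69  34.6   81.8 ] [-2.8  -0.24  9.81]
80.4 7.9583 [514.69  34.61  81.33] [-3.3  -0.82  9.82]
79.9 8.2583 [514.71  34.6   80.99] [-4.04  0.1  11.54]
79.4 8.5583 [514.72  34.61  80.93] [-5.24 -0.53 14.84]
```

Fully down: the force knee is at z≈80.95, 5 mm below first contact. Next I'll slide along the rail toward orange.

Run:
```python
from h import *
from rig import r,viewer
def g(d,v):
    p=PAD-U*d
    h=r.movel([p[0],p[1],79.4],vel=v,stop_force=10)
    e=r.current_eef_pos(); print(d,h,r.current_time(),e.round(2),'along',round(float((PAD-e)@U),1),r.current_force().round(2),flush=True)
    return h
for d,v in((10,15),(40,30),(80,35),(120,35),(138,25)):
    if g(d,v): break
```

```text
10 False 9.375 [515.41  24.59  80.92] along 10.0 [-5.01  0.11 14.73]
40 False 10.525 [517.57  -5.45  80.94] along 40.2 [-5.41 -1.16 14.2 ]
80 False 11.8167 [520.4  -45.4   80.93] along 80.2 [-4.6  -0.09 14.55]
120 False 13.1083 [523.19 -85.4   80.91] along 120.3 [-5.57 -0.7  14.36]
138 False 13.975 [ 524.51 -103.43   80.95] along 138.4 [-4.84 -1.33 13.83]
```

Run:
```python
from h import *
from rig import r,viewer
for d in np.arange(140,166,2.):
    p=PAD-U*d
    r.movel([p[0],p[1],79.4],vel=15); r.wait(.03)
    e=r.current_eef_pos(); f=r.current_force(); print(d,r.current_time(),'along',round(float((PAD-e)@U),1),e[2].round(2),f.round(2),flush=True)
    if f@U>5: break
for n in("top","side"):
    c=viewer.camera(n); np.savez(n+"2.npz",**c); im=c["pixels"][:,:,::-1]; x0,y0,x1,y1=(200,130,370,245) if n=="top" else (200,100,325,220)
    cv2.imwrite(f"pics/{n}2.png",cv2.resize(im[y0:y1,x0:x1],None,fx=4,fy=4,interpolation=cv2.INTER_CUBIC))
```

```text
140.0 14.2917 along 140.3 80.96 [-4.34 -0.31 14.3 ]
142.0 14.6083 along 142.3 80.95 [-4.33 -0.19 14.2 ]
144.0 14.925 along 144.3 80.96 [-4.72  0.29 14.33]
146.0 15.2417 along 146.3 80.96 [-4.55 -0.35 14.13]
148.0 15.5583 along 148.3 80.96 [-5.52 -0.63 13.06]
150.0 15.875 along 150.3 80.96 [-4.82 -1.08 14.01]
152.0 16.1917 along 151.4 80.93 [-4.79  5.29 13.61]
```

View pics/side2.png

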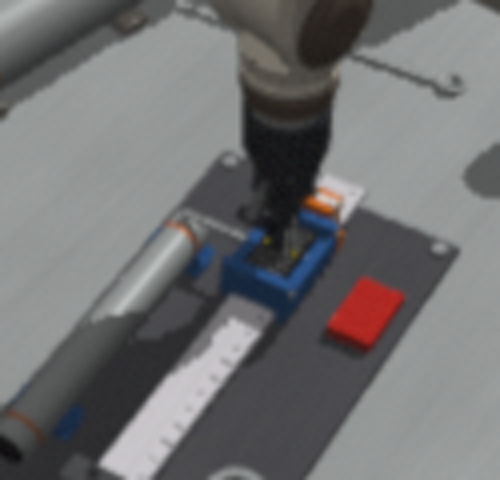

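View pics/top2.png

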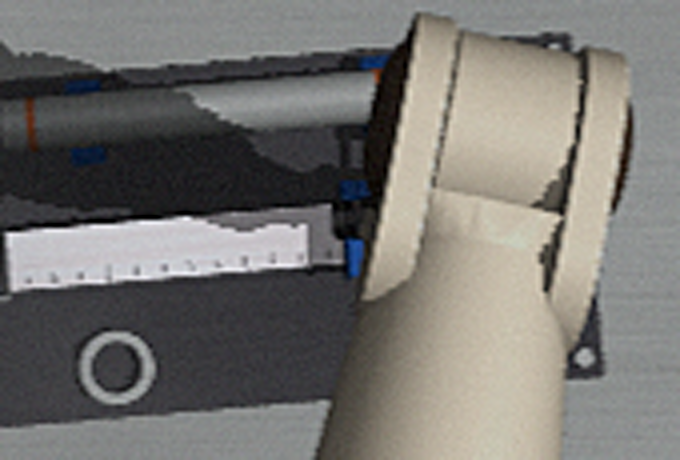

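The slide travelled with the finger, which is still centred on the pad, and now abuts the orange stop at about (325,205) in the side crop. A 5–6 N reaction appeared at 151 mm, against about 149 mm predicted. Next I'll lift straight up, move clear and check.

Run:
```python
from h import *
from rig import r,viewer
p=PAD-U*152
r.wait(.2); print(r.current_force().round(2))
r.movel([p[0],p[1],95],vel=30); print(r.current_eef_pos().round(1),r.current_force().round(2))
r.movel([p[0],p[1],200],vel=120)
r.movep([380,-30,300],R); r.wait(.3); print(r.current_time())
for n in("top","side"):
    c=viewer.camera(n); np.savez(n+"3.npz",**c); im=c["pixels"][:,:,::-1]; x0,y0,x1,y1=(160,130,360,245) if n=="top" else (170,125,325,265)
    cv2.imwrite(f"pics/{n}3.png",cv2.resize(im[y0:y1,x0:x1],None,fx=4,fy=4,interpolation=cv2.INTER_CUBIC))
```

```text
[-4.12  4.14 13.75]
[ 525.2 -117.    94.7] [-0.33 -0.22 -0.25]
19.2917
```

View pics/side3.png

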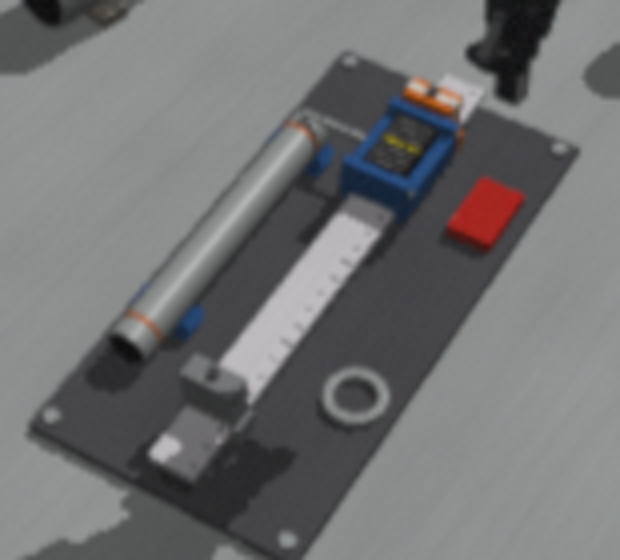

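View pics/top3.png

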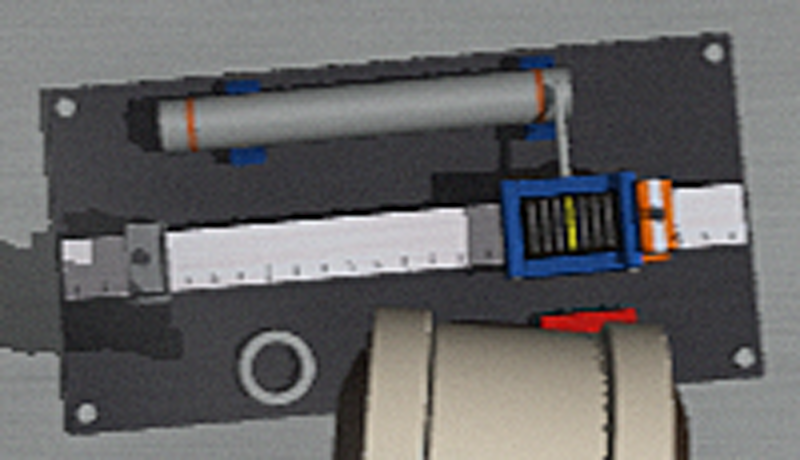

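Run:
```python
from h import *
t=np.load("top3.npz"); s=np.load("side3.npz")
a=at_z(t,(160+571.5/4-.5,130+223.5/4-.5),78); b=at_z(s,(170+402.5/4-.5,125+143.5/4-.5),78)
print(a,b,[(p-PAD)@U for p in(a,b)])
for n,c in(("top",t),("side",s)):
    for k,z in (("0",None),("3",None)):
        C=cloud(np.load(n+k+".npz")); ctr=PAD-(U*150.5 if k=="3" else 0); q=C.reshape(-1,3)-ctr
        m=(abs(q@U)<22)&(abs(q@np.array([U[1],-U[0],0]))<12)&(abs(q[:,2])<30); print(n,k,m.sum(),np.mean(q[m,2]))
```

```text
[ 526.11686097 -114.4431761    78.        ] [ 523.75256324 -118.96107595   78.        ] [np.float64(-149.48399729201157), np.float64(-153.82396458282034)]
top 0 126 0.23024023560934134
top 3 130 0.25127747639327047
side 0 67 -0.6728527686699932
side 3 57 -0.7514234253437827
```

Run:
```python
from rig import r
print(r.current_joint_velocities(),r.current_force()); r.close_job(); print(r.current_time())
```

```text
[ 0.12759692 -0.53531955 -0.02806514  0.10740726  0.00553515 -0.12310435] [-0.31411783  0.39333876  0.17128357]
the job is handed in; nothing more can be done
the job is handed in; nothing more can be done
```

I freed the slide's hold, pushed the slide about 150 mm along the rail to the orange stop, let the pad spring back up, and handed the job in. No verdict is reported, so success rests on my own checks.

- **Pressing:** with the fingers shut, I pressed the pad to its rigid stop at the slide's starting position. The force rose sharply at 5 mm of travel, and I held about 14 N.
- **Sliding:** the pad stayed fully down the whole way. A 5 N reaction along the rail appeared at 151 mm, about 2 mm beyond the 149 mm I expected from the pictures.
- **After lifting clear:**
  - The pictures show the slide against the orange stop with no visible gap.
  - Depth readings put the pad at its original height to within 0.1 mm.
  - The tube, ring and block look undisturbed, though the arm partly hid the red block in the top view. I did not re-measure them or check the tools, can and mug again.
  - The robot touches nothing.
- **Disagreement:** the two cameras put the slide's travel at 149.5 mm (top) and 153.8 mm (side). The side figure comes from hand-picked points in a coarse picture. Contact with the stop therefore rests on the reaction force and the visible abutment.

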